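# Refit the knob on the bench variable transformer and turn it down to zero

## Robot

A 6-joint arm with a two-finger parallel gripper is mounted at the origin on the work surface. World frame = base frame: x ahead of the robot, y to its left, z up, the work surface at z = 0. Lengths are in m, angles in rad, forces in N, time in s.
With the tool pointing down it reaches from about 0.35 to 0.975 m from the base axis. Payload 4.9 kg.
Tool frame: the origin (TCP) lies midway between the tips of the shut fingers; the grasp point (between the pads) lies 19 mm behind it; z points along the fingers, y is the direction in which the jaws open and shut (so a half turn about z gives the same grasp; the last joint's range is limited). The gripper opens to 85 mm and grips with 20 to 120 N. Pads are 22 mm wide; open, the fingers measure 114 mm over their backs; the gripper's body (76 mm by 85 mm) begins 54 mm behind the grasp point. The pads swing forward as they close: fully open they stand 13 mm farther back than shut.
Start: joints at [-1.364, 0.053, 1.613, -0, 1.476, -0.119], TCP at [0.2, -0.592, 0.231] pointing down, gripper open.
Joint ranges: [-3.01, 3.01], [-1.01, 2.22], [0.06, 2.58], [-1.02, 4.17], [0.09, 2.62], [-3.14, 3.14]. Speed limits (rad/s): [2.57, 2.57, 3.14, 3.14, 3.14, 3.14].

## Interface

Orientations are given as a unit quaternion [w, x, y, z].
In Python, from cell import read_state, camera, close_job gives the robot as it stands.
- The arm moves only by the tool servo_tool, never from a script. Its argument "increments" is text: rows parted by semicolons, each of 5 numbers parted by spaces: the shift along the tool's x, y, z scaled (see below), then the turn about the tool's z scaled (see below), then the opening, from 0 (shut) to 1 (fully open). A call has exactly 8 rows; each row is the pose to reach, as a shift and turn from the pose commanded when the call began, along the tool's axes at that moment, turning the shorter way round; what a row does not reach only later rows make up. The controller multiplies each number of a shift by 0.25 m and each number of a turn by 180 degrees. A row lasts 1/10 s, in which the tool goes at most 50 mm and 8.59 degrees, less where a joint would pass 70% of its speed; a pose out of reach is approached as far as the arm can. A call with a number of a shift or a turn outside -1 to 1 is refused whole. A call with a gripper value outside its range is refused whole. The fingers move at their own pace and stop on an object; "force" is the grip in N (left out, the last holds). Time passes only in rows, so rows that repeat a pose let the fingers close, or fill a call up. It gives the time, the measured TCP pose, the force and the opening at its end, in the units of the state.
- read_state(): the state, without advancing time (a new reading comes with each control period).
- camera(name): name is "scene" or "top" or "wrist"; returns a dict with "img" (420x560x3 uint8, red, green, blue), "intrinsics" (3x3 intrinsics, pixels), "k1" (the pictures are not rectified: a ray, as slopes to the right and down, at radius r is drawn at 1 + k1 r^2 times it, then the intrinsics apply), "world_from_camera" (4x4, takes a point from camera to world coordinates). Camera axes: x right, y down, z forward; pixel columns grow to the right and rows downward; lengths in m; the calibration is good to about 2 mm. A picture is of the moment at which its call begins. There is no depth.
- close_job(): hands the job in, once; it reports no verdict.
The state is a dict: "time_s": time; "q": joint angles; "joint_velocities": joint speeds; "tau": joint torques, N m; "tool_pos": TCP position; "orientation": TCP orientation; "ft_force": force on the tool from outside, world axes, zero at the start; "moment": the same for the moment, N m; "width": opening from 0.0 (shut) to 1.0 (fully open).
Only numpy, scipy, OpenCV 4.12 (cv2) and the standard library are available. Lean on these libraries where they do the work, as an engineer would, in place of code of your own. Each camera call takes 0.05 s, during which the arm holds its last target.

## Task

The push-on knob has come off the bench variable transformer. Put it back on its keyed shaft, pressing only lightly and turning it slowly until its slot finds the cross key of the shaft and it drops fully home; then with the knob turn the transformer gently down to its zero stop, without forcing the knob or the stop, and let go. Leave the other things on the bench where they are.

Things in the scene. Friction and masses are not known exactly. Their poses are not given: they have to be found in the camera images.
- knob: The loose push-on knob, black, 100 to 170 g, right way up on the mat. Origin: on its axis at its underside; z up; x points along its pointer. Round fluted grip 40 mm across, from 5 to 36 mm above the underside, may be gripped at any angle; below it a skirt 52 mm across, 4.5 mm thick, with a pointed nose.
- knob_top (a point): Centre of the knob's top face, 36 mm above its origin. Underside: a round bore 11 mm wide (mouth countersunk to 15 mm), 26 mm deep, and across it a slot 5 mm wide and 9.5 mm deep along the pointer's line, reaching 14.5 mm from the axis on the pointer's side and 10 mm on the other: it fits over the shaft's cross key one way round only.
- knob_pointer (a point): Tip of the knob's pointed nose, 34 mm from its axis along x, 4 mm above its underside.
- variac: The variable transformer, fixed to the bench: upright grey slotted drum 158 mm across, with a terminal box on its front (reaching 132 mm from the axis, to -x of this frame, 110 mm high). Origin: on the drum's axis at bench level; z up. Its flat top, 154 mm across, 130 mm high, has a dial plate 112 mm across; only the bushing nut and the shaft stand up from it.
- shaft_seat (a point): On the shaft's axis at the top face of the bushing nut (24 mm across), 136 mm above the bench. Fully home, the knob stands upright with its origin here, its underside on the nut. Turned out of line, the knob slides down the shaft until it stands on the cross key, 8 mm short of home; in line it drops. 5 to 10 N is enough; over 15 N may drag the shaft along, over 50 N is a fault.
- shaft_tip (a point): Centre of the round steel shaft's end, 10 mm across, 24 mm above the seat. Its cross key, a 4 x 4 mm bar 4 to 8 mm above the seat, sticks out 13 mm from the axis on one side, 8.5 mm on the other. The key's direction is NOT measured: the long arm was left 0.5 to 2.1 rad clockwise (from above) of the zero mark. Knob on, long arm and pointer agree, within 5 degrees of play.
- zero_mark (a point): Zero of the scale: where the pointer's tip comes when the knob is home and turned fully down; 34 mm from the axis, 140 mm above the bench. On the dial: a long tick with a dot outside it; the scale runs 300 degrees clockwise (from above) from it. Anticlockwise is down, against friction of 0.1 N m, to a firm stop at zero, not to be wrenched (stay below 0.3 N m).
- mat: Blue-grey work mat, 200 x 260 x 3 mm, fixed on the bench; origin at the centre of its underside.
- small_knob: A small grey instrument knob, 21 mm across, 17 mm high, without skirt or pointer, also on the mat; it belongs elsewhere. Origin at its underside.
- multimeter: Hand multimeter lying on its back, 150 x 74 x 42 mm, origin at the centre of its underside.
- screwdriver: Screwdriver, 180 mm long, lying along its x axis.
- gearmotor: Small gear motor, about 90 x 36 x 34 mm, lying; origin at the centre of its underside.
- battery: Black battery pack, 105 x 50 x 38 mm, origin at the centre of its underside.
- solder_spool: Spool of wire solder standing flat, 60 mm across, 36 mm high, origin at its underside.
- servo_bracket: U-shaped aluminium bracket, 60 x 30 x 37 mm, origin at the centre of its underside.
Things that resemble listed ones, but are neither listed nor needed, are in the scene too. Leave any yellow look-alike of the knob alone.

How it is judged:
By the outcome, as a careful person would: the job done as asked, in the order asked, and still so for the second after the job is handed in, with the robot touching nothing.
It also fails if it takes over 72 s, if anything falls off the work surface, if the arm or the gripper's body presses on something with over 40 N, if the wrist force passes 120 N, or if a joint passes its speed limit or range.

## Working session

There is one attempt and no reset: what is moved stays moved. The work goes in short steps, Python scripts to look and compute and a tool call to move; the robot and the scene stay as the last step left them, time stands still between calls to the robot, and variables do not carry over. Pictures are saved under pics/ and viewed, and the job is handed in when it is done.

Besides the shell and the picture viewer there is one more tool, called after "Call:" by a JSON object that holds its "name" and its "arguments". servo_tool: Moves the arm, as the interface text tells. Shifts and turns lie within -1 to 1; 1 stands for 0.25 m of shift or 180 degrees of turn. Its arguments: {"type":"object","properties":{"increments":{"type":"string"},"force":{"type":"number"}},"required":["increments"]}

```bash
mkdir -p pics; ls; cat > h.py <<'E'
import numpy as np, cv2
from cell import read_state, camera, close_job
def snap(n,f):
    c=camera(n); cv2.imwrite(f'pics/{f}.png',cv2.cvtColor(c['img'],cv2.COLOR_RGB2BGR)); np.savez(f'pics/{f}.npz',**c); return c
def load(f): return np.load(f'pics/{f}.npz')
def unproj(c,u,v,z):
    K=c['intrinsics'];x=(u-K[0,2])/K[0,0];y=(v-K[1,2])/K[1,1]
    a,b=x,y
    for _ in range(20):
        s=1+float(c['k1'])*(a*a+b*b);a,b=x/s,y/s
    T=c['world_from_camera'];d=T[:3,:3]@[a,b,1];o=T[:3,3]
    return o+d*(z-o[2])/d[2]
def proj(c,p):
    T=c['world_from_camera'];q=T[:3,:3].T@(np.array(p)-T[:3,3]);a,b=q[:2]/q[2];s=1+float(c['k1'])*(a*a+b*b);K=c['intrinsics']
    return np.array([K[0,0]*a*s+K[0,2],K[1,1]*b*s+K[1,2]])
def crop(f,u0,v0,u1,v1,k,o):
    im=cv2.imread(f'pics/{f}.png')[v0:v1,u0:u1];cv2.imwrite(f'pics/{o}.png',cv2.resize(im,None,fx=k,fy=k,interpolation=cv2.INTER_CUBIC))
E
python3 - <<'E'
from h import *
for n in ['scene','top','wrist']:
    c=snap(n,n+'0');print(n,c['intrinsics'].tolist(),c['k1'],c['world_from_camera'].round(3).tolist())
print(read_state())
E
```

```text
pics
scene [[420.15578235871624, 0.0, 278.6208383951679], [0.0, 420.15578235871624, 206.20204377858937], [0.0, 0.0, 1.0]] 0.04263248316528338 [[-0.625, 0.665, -0.409, 1.022], [0.78, 0.531, -0.33, 0.386], [-0.002, -0.525, -0.851, 1.16], [0.0, 0.0, 0.0, 1.0]]
top [[425.29410977322186, 0.0, 281.51830264417987], [0.0, 425.29410977322186, 209.29870681347083], [0.0, 0.0, 1.0]] -0.013222446041049659 [[0.024, -0.984, 0.175, 0.317], [-1.0, -0.022, 0.015, -0.013], [-0.01, -0.176, -0.984, 1.182], [0.0, 0.0, 0.0, 1.0]]
wrist [[297.43266917952036, 0.0, 282.02558983969107], [0.0, 297.43266917952036, 211.46272520484837], [0.0, 0.0, 1.0]] -0.020484497856491642 [[0.32, -0.908, -0.269, 0.268], [-0.947, -0.308, -0.089, -0.569], [-0.002, 0.283, -0.959, 0.373], [0.0, 0.0, 0.0, 1.0]]
{'time_s': 0.15, 'q': array([-1.36402525e+00,  5.32128274e-02,  1.61395268e+00,  1.74326919e-05,
        1.47600213e+00, -1.19036375e-01]), 'joint_velocities': array([-1.56225802e-03, -1.77693583e-03, -3.96978000e-03, -1.87133113e-04,
        7.41719685e-04, -6.77306836e-05]), 'tau': array([ 1.11348410e-03, -3.94242024e+01, -3.70722520e+01, -9.22202253e-05,
        4.66363897e-03, -1.06059375e-05]), 'tool_pos': array([ 0.19993143, -0.59165775,  0.2303562 ]), 'orientation': array([-7.87112917e-04,  9.86760335e-01,  1.62183297e-01, -2.58658075e-05]), 'ft_force': array([-0.07318339,  0.61712969, -0.8887897 ]), 'moment': array([-0.03342861,  0.0189645 ,  0.00852914]), 'width': 0.9979674190076747}
```

View pics/scene0.png

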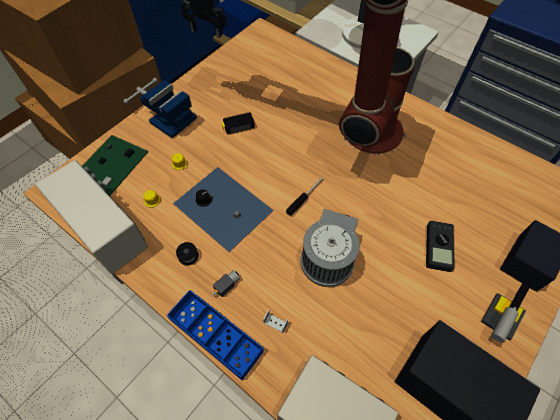

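View pics/top0.png

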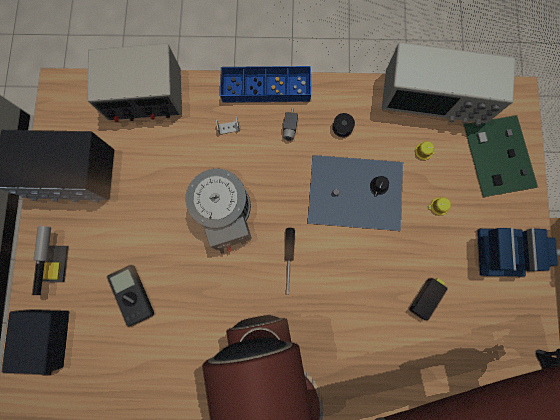

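View pics/wrist0.png

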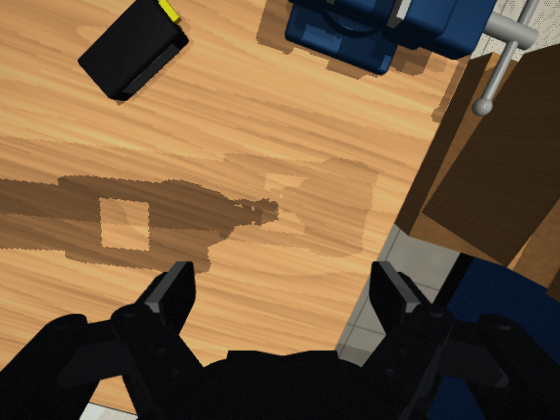

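```bash
python3 - <<'E'
from h import *
crop('top0',350,160,420,212,10,'ck'); crop('top0',175,160,260,224,9,'cv'); crop('scene0',290,200,370,260,9,'cs');crop('scene0',180,175,230,212,12,'csk')
E
```

```text
(no output)
```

View pics/ck.png

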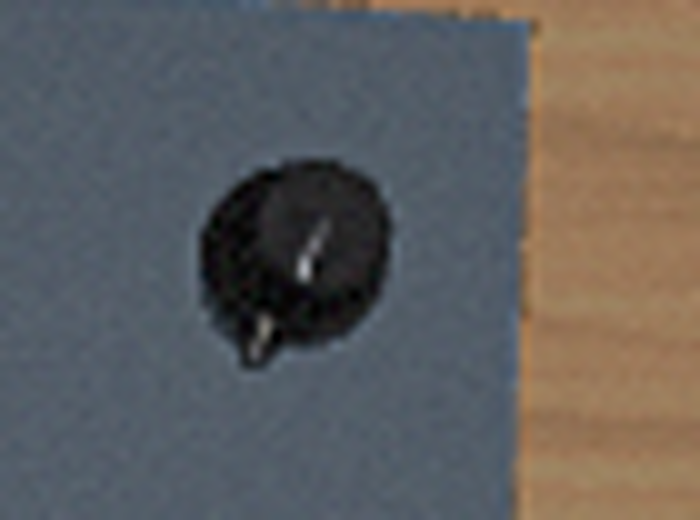

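View pics/cv.png

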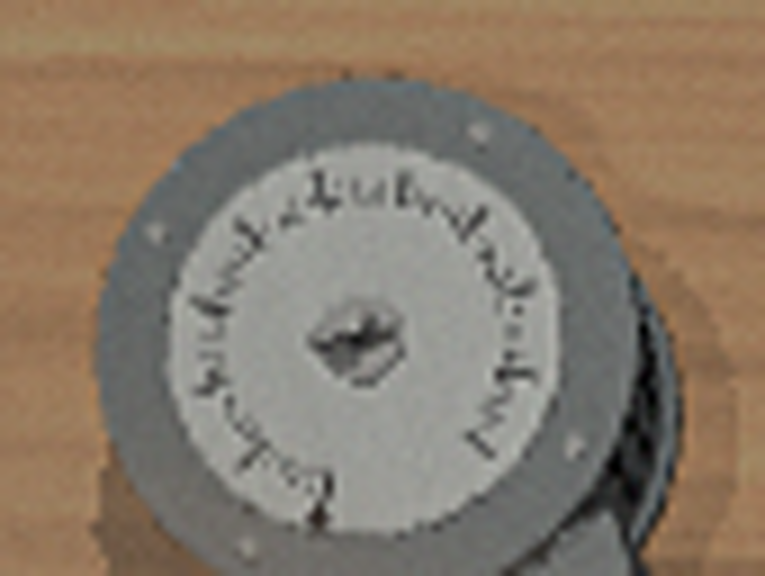

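View pics/cs.png

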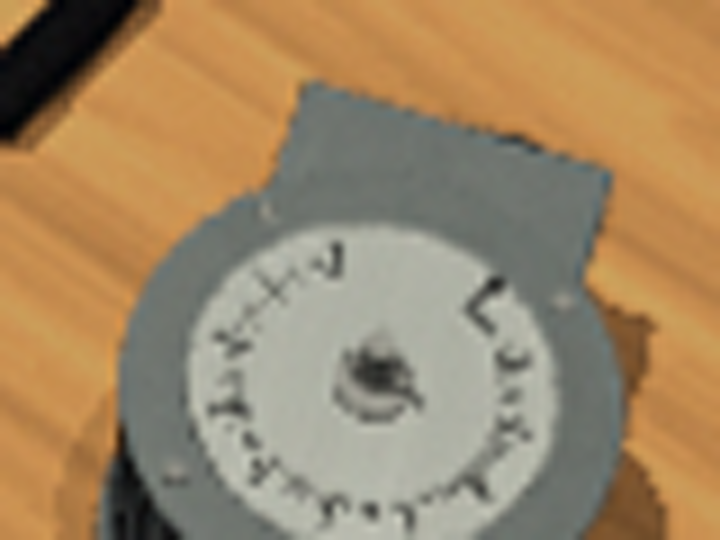

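View pics/csk.png

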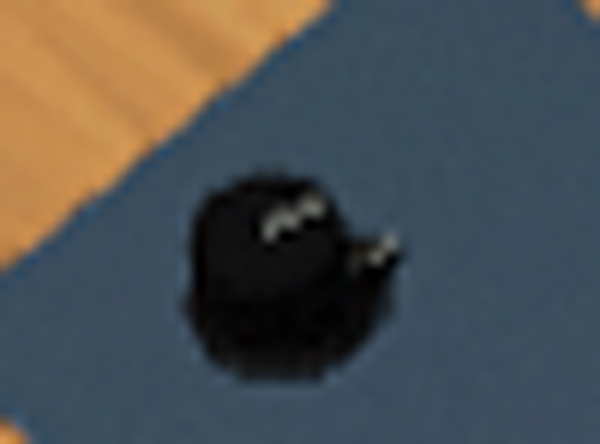

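```bash
cat >> h.py <<'E'
def cp(c,u0,v0,k,x,y,z): return unproj(c,u0+(x+.5)/k-.5,v0+(y+.5)/k-.5,z)
E
python3 - <<'E'
from h import *
t=load('top0');s=load('scene0')
def ang(a,b): d=b-a;return np.hypot(*d[:2]),np.arctan2(d[1],d[0])
k=cp(t,350,160,10,323,225,.039);p=cp(t,350,160,10,255,362,.007);print('knob',k,p,ang(k,p))
k=cp(s,180,175,12,290,232,.039);p=cp(s,180,175,12,400,250,.007);print('knob s',k,p,ang(k,p))
v=cp(t,175,160,9,364,338,.131);z=cp(t,175,160,9,320,516,.131);print('var',v,z,ang(v,z))
v=cp(s,290,200,9,372,388,.131);z=cp(s,290,200,9,497,285,.131);print('var s',v,z,ang(v,z))
print(proj(s,[.5,0.15,.13]))
E
```

```text
knob [ 0.6031497 -0.2710288  0.039    ] [ 0.57104506 -0.25841925  0.007     ] (np.float64(0.0344921510737816), np.float64(2.7673397927715886))
knob s [ 0.5971107  -0.26458027  0.039     ] [ 0.57051472 -0.25565519  0.007     ] (np.float64(0.028053580399895747), np.float64(2.817821341577945))
var [0.53182377 0.17119966 0.131     ] [0.48096171 0.18086455 0.131     ] (np.float64(0.051772177861647686), np.float64(2.95380984101842))
var s [0.53044163 0.1711012  0.131     ] [0.47738159 0.18079317 0.131     ] (np.float64(0.05393794636412301), np.float64(2.960924091882914))
[330.89969432 230.88854144]
```

```bash
python3 - <<'E'
from h import *
c0=np.array([.531,.1711])
for f,u0,v0,u1,v1 in [('top0',200,182,232,208),('scene0',318,228,346,254)]:
    c=load(f);k=24;crop(f,u0,v0,u1,v1,k,'t');im=cv2.imread('pics/t.png');im2=im.copy()
    P=lambda p:tuple(int(x) for x in (proj(c,p)-[u0,v0]+.5)*k-.5)
    cv2.circle(im2,P([*c0,.16]),4,(0,255,0),-1);cv2.circle(im2,P([*c0,.142]),4,(255,255,0),-1)
    for d in range(40,160,20):
        a=np.radians(d);q=P([*(c0+.013*np.array([np.cos(a),np.sin(a)])),.143]);cv2.circle(im2,q,4,(0,0,255),-1);cv2.putText(im2,str(d),q,0,.5,(0,0,255))
    cv2.imwrite(f'pics/key_{f}.png',np.hstack([cv2.resize(im,(400,330)),cv2.resize(im2,(400,330))]))
E
```

```text
(no output)
```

View pics/key_top0.png

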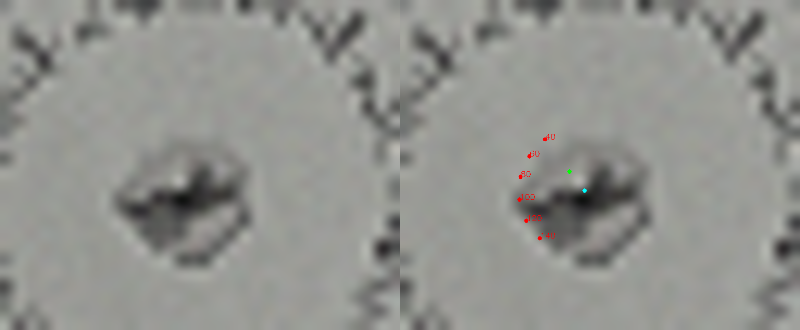

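View pics/key_scene0.png

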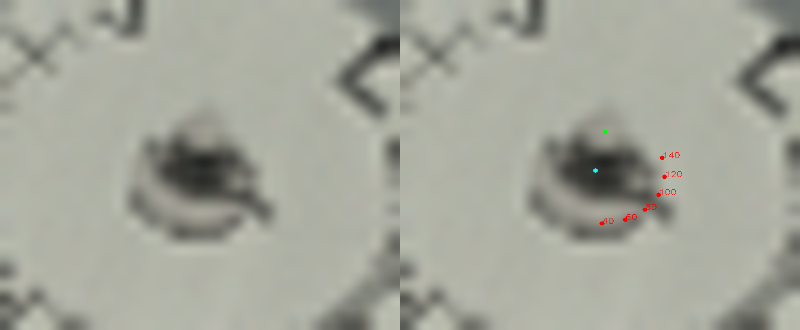

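```bash
cat > plan.py <<'E'
import sys,json,numpy as np
# plan.py x y z yawdeg  from commanded pose (file cmd.json: x y z yaw) ; plan.py set x y z yaw
def delta(c,t):
    y=np.radians(c[3]);d=np.array(t[:3])-c[:3]
    X=np.array([np.cos(y),np.sin(y),0]);Y=np.array([np.sin(y),-np.cos(y),0])
    return [d@X/.25,d@Y/.25,-d[2]/.25,-(t[3]-c[3])/180]
def apply(c,i):
    y=np.radians(c[3]);X=np.array([np.cos(y),np.sin(y),0]);Y=np.array([np.sin(y),-np.cos(y),0])
    p=np.array(c[:3])+.25*(i[0]*X+i[1]*Y)-[0,0,.25*i[2]]
    return [*p,c[3]-180*i[3]]
if __name__=='__main__':
    a=sys.argv[1:]
    c=json.load(open('cmd.json')) if a[0]!='init' else None
    if a[0]=='init': c=[.2,-.592,.231,18.67];json.dump(c,open('cmd.json','w'))
    elif a[0]=='did': c=apply(c,[float(v) for v in a[1:5]]);json.dump(c,open('cmd.json','w'));print(np.round(c,4))
    else: print('cmd',np.round(c,4),'->',np.round(delta(c,[float(v) for v in a]),4))
E
python3 plan.py init; python3 plan.py .4 -.43 .2 78.67; python3 plan.py did 0.848 -.357 .124 -.3333;python3 plan.py .603 -.271 .16 138.7
```

```text
cmd [ 0.2   -0.592  0.231 18.67 ] -> [ 0.9653 -0.3578  0.124  -0.3333]
[ 0.3723 -0.4396  0.2    78.664 ]
cmd [ 0.3723 -0.4396  0.2    78.664 ] -> [ 0.8426  0.7724  0.16   -0.3335]
```

Call:
{"name": "servo_tool", "arguments": {"increments": "0.96 -0.36 0.12 -0.33 1;0.96 -0.36 0.12 -0.33 1;0.96 -0.36 0.12 -0.33 1;0.96 -0.36 0.12 -0.33 1;0.96 -0.36 0.12 -0.33 1;0.96 -0.36 0.12 -0.33 1;0.96 -0.36 0.12 -0.33 1;0.96 -0.36 0.12 -0.33 1", "force": 40}}

```text
time_s: 0.95
tool_pos: [0.399, -0.4293, 0.2008]
orientation: [-0.0, 0.776, 0.63, -0.0]
ft_force: [-0.7, -0.0, -0.1]
width: 1.001
```

```bash
python3 plan.py init; python3 plan.py did .96 -.36 .12 -.33;python3 plan.py .603 -.271 .16 138.7
```

```text
[ 0.3986 -0.4299  0.201  78.07  ]
cmd [ 0.3986 -0.4299  0.201  78.07  ] -> [ 0.7909  0.6687  0.164  -0.3368]
```

Call:
{"name": "servo_tool", "arguments": {"increments": "0.79 0.67 0.16 -0.34 1;0.79 0.67 0.16 -0.34 1;0.79 0.67 0.16 -0.34 1;0.79 0.67 0.16 -0.34 1;0.79 0.67 0.16 -0.34 1;0.79 0.67 0.16 -0.34 1;0.79 0.67 0.16 -0.34 1;0.79 0.67 0.16 -0.34 1"}}

```text
time_s: 1.75
tool_pos: [0.6034, -0.2712, 0.1607]
orientation: [-0.0, 0.349, 0.937, 0.0]
ft_force: [-0.7, 0.4, 0.7]
width: 0.998
```

```bash
python3 plan.py did .79 .67 .16 -.34; python3 - <<'E'
from h import *
snap('wrist','w1');print(read_state()['tool_pos'])
E
```

```text
[  0.6033  -0.2713   0.161  139.27  ]
[ 0.60315186 -0.27165863  0.1609773 ]
```

View pics/w1.png

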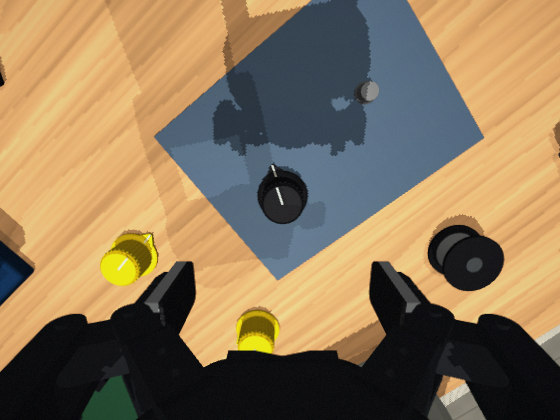

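```bash
python3 - <<'E'
from h import *
crop('w1',250,155,320,235,7,'cw1')
E
```

```text
(no output)
```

View pics/cw1.png

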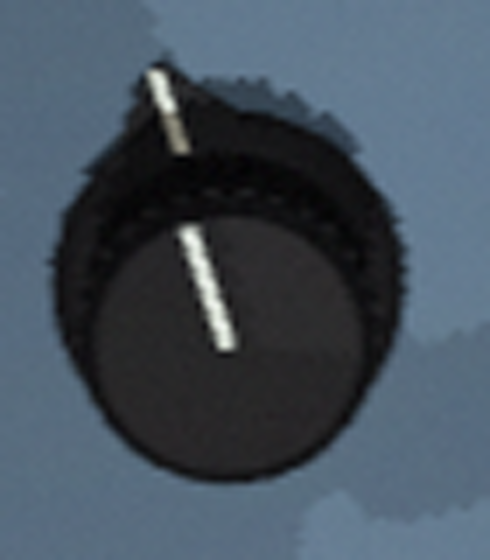

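```bash
python3 - <<'E'
from h import *
c=load('w1')
k=cp(c,250,155,7,228,348,.039);p=cp(c,250,155,7,155,66,.007);d=p-k
print(k,p,np.hypot(*d[:2]),np.degrees(np.arctan2(d[1],d[0])))
a=cp(c,250,155,7,92,348,.039);b=cp(c,250,155,7,365,348,.039);print(np.linalg.norm(a-b))
a=cp(c,250,155,7,187,230,.039);d=a-k;print('line',np.degrees(np.arctan2(d[1],d[0])))
E
python3 plan.py .6015 -.2705 .06 157
```

```text
[ 0.60224852 -0.27112426  0.039     ] [ 0.57055269 -0.25748263  0.007     ] 0.0345068072193861 156.71335022536923
0.03595295162663127
line 157.75575072060968
cmd [  0.6033  -0.2713   0.161  139.27  ] -> [ 0.0074 -0.0022  0.404  -0.0985]
```

```bash
python3 plan.py .6023 -.2711 .007 157.3
```

```text
cmd [  0.6033  -0.2713   0.161  139.27  ] -> [ 0.0035 -0.0019  0.616  -0.1002]
```

Call:
{"name": "servo_tool", "arguments": {"increments": "0.0035 -0.002 0.15 -0.05 1;0.0035 -0.002 0.3 -0.1 1;0.0035 -0.002 0.4 -0.1 1;0.0035 -0.002 0.47 -0.1 1;0.0035 -0.002 0.53 -0.1 1;0.0035 -0.002 0.57 -0.1 1;0.0035 -0.002 0.6 -0.1 1;0.0035 -0.002 0.616 -0.1 1"}}

```text
time_s: 2.6
tool_pos: [0.6027, -0.2715, 0.0074]
orientation: [0.0, 0.197, 0.98, -0.0]
ft_force: [-0.4, 0.4, 0.0]
width: 1.0
```

```bash
python3 plan.py did .0035 -.002 .616 -.1; python3 - <<'E'
from h import *
snap('wrist','w2');s=read_state();print(s['tool_pos'],s['ft_force'])
E
```

```text
[ 6.0230e-01 -2.7110e-01  7.0000e-03  1.5727e+02]
[ 0.60239955 -0.27129129  0.00697577] [ 0.57679145  0.12498224 -0.57704533]
```

View pics/w2.png

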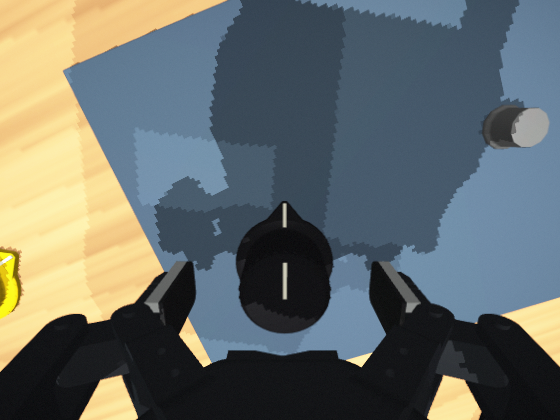

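Call:
{"name": "servo_tool", "arguments": {"increments": "0 0 0 0 0;0 0 0 0 0;0 0 0 0 0;0 0 0 0 0;0 0 0 0 0;0 0 0 0 0;0 0 0 0 0;0 0 0 0 0", "force": 30}}

```text
time_s: 3.45
tool_pos: [0.6029, -0.2715, 0.0083]
orientation: [0.001, 0.197, 0.98, -0.0]
ft_force: [-0.4, 0.1, 4.9]
width: 0.448
```

Call:
{"name": "servo_tool", "arguments": {"increments": "0 0 -0.05 0 0;0 0 -0.15 0 0;0 0 -0.3 0 0;0 0 -0.5 0 0;0 0 -0.68 0 0;0 0 -0.76 0 0;0 0 -0.76 0 0;0 0 -0.76 0 0"}}

```text
time_s: 4.25
tool_pos: [0.6018, -0.2709, 0.1963]
orientation: [-0.001, 0.197, 0.98, 0.0]
ft_force: [0.1, 0.1, -2.0]
width: 0.456
```

```bash
python3 plan.py did 0 0 -.76 0; python3 - <<'E'
from h import *
snap('wrist','w3');s=read_state();print(s['tool_pos'],s['ft_force'],s['width'])
E
python3 plan.py .545 -.1 .2 110; 
```

```text
[  0.6023  -0.2711   0.197  157.27  ]
[ 0.60111153 -0.27051198  0.19460575] [-0.48028904  0.20039099 -2.14219034] 0.45834792468989016
cmd [  0.6023  -0.2711   0.197  157.27  ] -> [ 0.4758  0.5427 -0.012   0.2626]
```

View pics/w3.png

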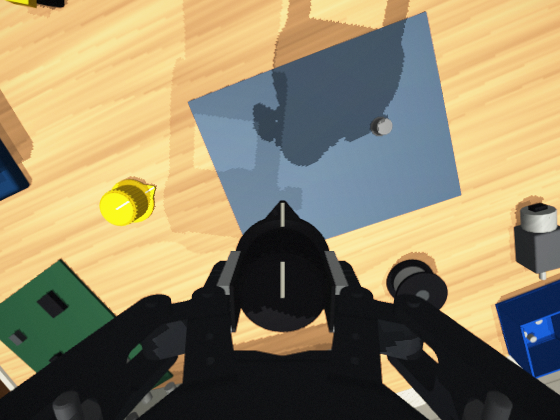

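```bash
python3 plan.py .531 .07 .215 90; 
```

```text
cmd [  0.6023  -0.2711   0.197  157.27  ] -> [ 0.7902  1.1483 -0.072   0.3737]
```

Call:
{"name": "servo_tool", "arguments": {"increments": "0.4 0.58 -0.07 0.19 0;0.4 0.58 -0.07 0.19 0;0.4 0.58 -0.07 0.19 0;0.4 0.58 -0.07 0.19 0;0.4 0.58 -0.07 0.19 0;0.4 0.58 -0.07 0.19 0;0.4 0.58 -0.07 0.19 0;0.4 0.58 -0.07 0.19 0"}}

```text
time_s: 5.1
tool_pos: [0.5659, -0.0998, 0.2137]
orientation: [-0.001, 0.477, 0.879, -0.0]
ft_force: [0.0, 0.2, -1.7]
width: 0.456
```

```bash
python3 plan.py did .4 .58 -.07 .19; python3 plan.py .531 .07 .215 90; 
```

```text
[ 5.6610e-01 -9.8700e-02  2.1450e-01  1.2307e+02]
cmd [ 5.6610e-01 -9.8700e-02  2.1450e-01  1.2307e+02] -> [ 0.6421  0.2507 -0.002   0.1837]
```

Call:
{"name": "servo_tool", "arguments": {"increments": "0.64 0.25 0 0.18 0;0.64 0.25 0 0.18 0;0.64 0.25 0 0.18 0;0.64 0.25 0 0.18 0;0.64 0.25 0 0.18 0;0.64 0.25 0 0.18 0;0.64 0.25 0 0.18 0;0.64 0.25 0 0.18 0"}}

```text
time_s: 5.9
tool_pos: [0.5316, 0.068, 0.2147]
orientation: [-0.0, 0.703, 0.711, -0.0]
ft_force: [-0.7, 0.4, -0.9]
width: 0.45
```

```bash
python3 plan.py did .64 .25 0 .18; python3 - <<'E'
from h import *
snap('wrist','w4');s=read_state();print(s['tool_pos'],s['ft_force'],s['width'])
E
```

```text
[5.311e-01 6.950e-02 2.145e-01 9.067e+01]
[0.53153849 0.06810174 0.21471255] [ 0.42757096 -0.70264943 -1.48967413] 0.4550771065362579
```

View pics/w4.png

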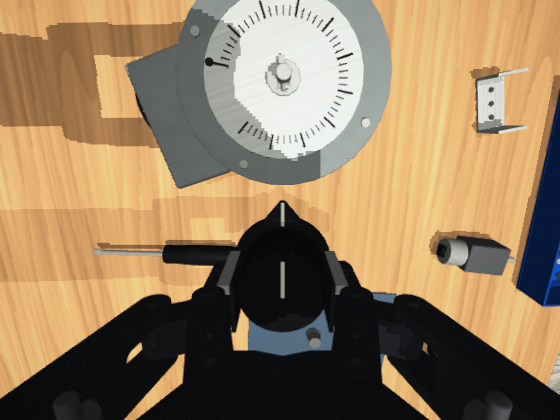

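```bash
python3 - <<'E'
from h import *
crop('w4',245,40,325,110,9,'cw4');crop('w4',200,30,240,90,9,'cz4'); crop('w4',225,190,340,340,5,'ck4')
E
```

```text
(no output)
```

View pics/cw4.png

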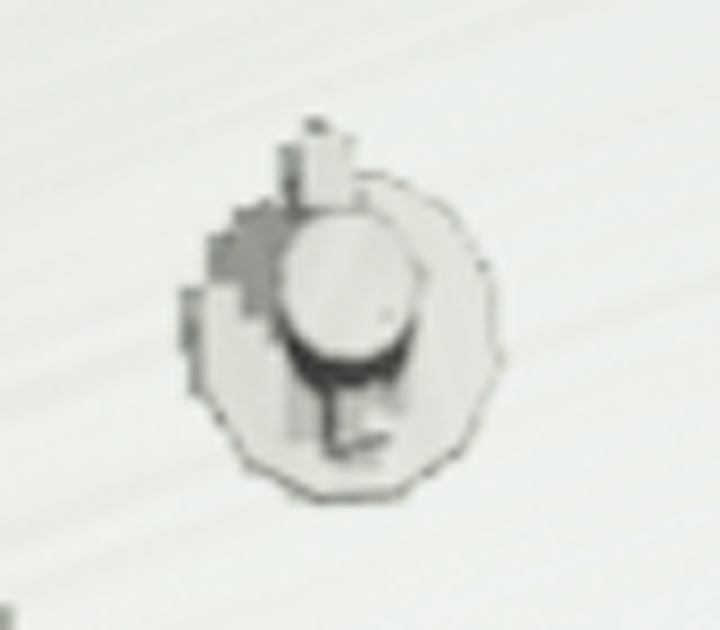

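View pics/ck4.png

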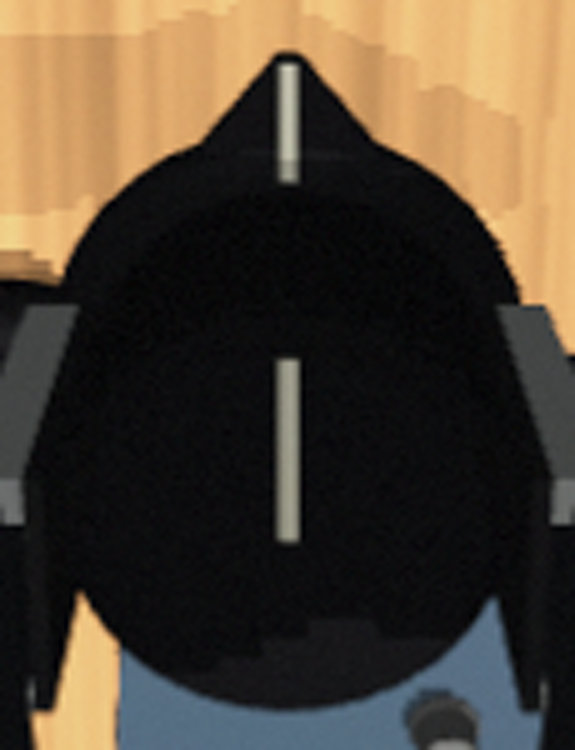

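View pics/cz4.png

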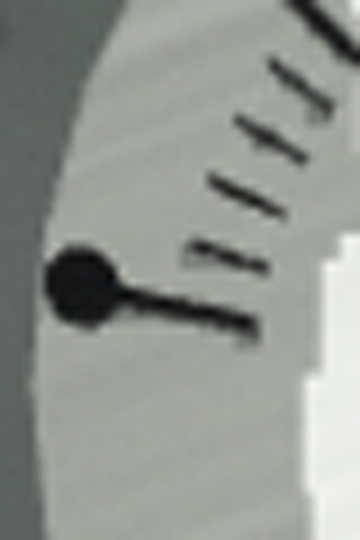

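```bash
python3 - <<'E'
from h import *
c=load('w4');A=lambda d:np.degrees(np.arctan2(d[1],d[0]))
s=cp(c,245,40,9,350,285,.160);print('tip',s)
n=cp(c,245,40,9,342,338,.136);print('nut',n)
l=cp(c,245,40,9,328,133,.144);r=cp(c,245,40,9,362,445,.144);print(l,r,np.hypot(*(l-r)[:2]),A(l-r),A(l-s),np.hypot(*(l-s)[:2]))
z=cp(c,200,30,9,82,287,.1305);z2=cp(c,200,30,9,255,328,.1305);print('zero',A(z-s),A(z-z2),np.hypot(*(z-s)[:2]))
k=cp(c,225,190,5,288,545,.2465);p=cp(c,225,190,5,288,52,.2145);print('knob',k,p,A(p-k),np.hypot(*(p-k)[:2]))
E
```

```text
tip [0.53085809 0.17044163 0.16      ]
nut [0.53033286 0.17045151 0.136     ]
[0.52917436 0.18309955 0.144     ] [0.53190982 0.16196025 0.144     ] 0.021315547478051835 97.3731891409868 97.57690828264725 0.012769409489571065
zero 168.6283465610426 167.96662795436023 0.0532410264970132
knob [0.53122523 0.06770525 0.2465    ] [0.53083573 0.10308456 0.2145    ] 90.63076900836525 0.03538145263881057
```

```bash
python3 plan.py .531 .1708 .19 84;python3 plan.py .531 .1708 .2145 84 
```

```text
cmd [5.311e-01 6.950e-02 2.145e-01 9.067e+01] -> [0.4054 0.0042 0.098  0.0371]
cmd [5.311e-01 6.950e-02 2.145e-01 9.067e+01] -> [0.4054 0.0042 0.     0.0371]
```

Call:
{"name": "servo_tool", "arguments": {"increments": "0.1 0.004 0.02 0.01 0;0.25 0.004 0.05 0.02 0;0.35 0.004 0.08 0.037 0;0.39 0.004 0.1 0.037 0;0.405 0.004 0.1 0.037 0;0.405 0.004 0.1 0.037 0;0.405 0.004 0.1 0.037 0;0.405 0.004 0.1 0.037 0"}}

```text
time_s: 6.75
tool_pos: [0.5315, 0.1697, 0.1904]
orientation: [0.0, 0.743, 0.669, 0.0]
ft_force: [-0.3, 0.2, -0.9]
width: 0.455
```

```bash
python3 plan.py did .405 .004 .1 .037; python3 - <<'E'
from h import *
for i in range(3):
  c=snap('wrist','w5');s=read_state();print(s['tool_pos'],s['ft_force'],s['moment'],s['q'].round(3),s['width'])
E
```

```text
[ 0.531   0.1707  0.1895 84.01  ]
[0.53141437 0.16979211 0.19029394] [-0.36153932 -0.58914524 -0.89926959] [-0.01792581  0.00484989 -0.06865389] [ 0.176 -0.079  1.812 -0.     1.407  0.282] 0.45090250956964995
[0.5313527  0.16990915 0.19023777] [ 1.2321079  -0.67411314 -1.43534632] [0.00643577 0.02967922 0.01478218] [ 0.176 -0.079  1.813 -0.     1.407  0.282] 0.4522618886391351
[0.53126479 0.1700518  0.19012808] [-0.76598562  0.36960185 -0.55834405] [ 0.00760568 -0.02599373 -0.06114317] [ 0.176 -0.079  1.813 -0.     1.407  0.282] 0.4566219598520633
```

View pics/w5.png

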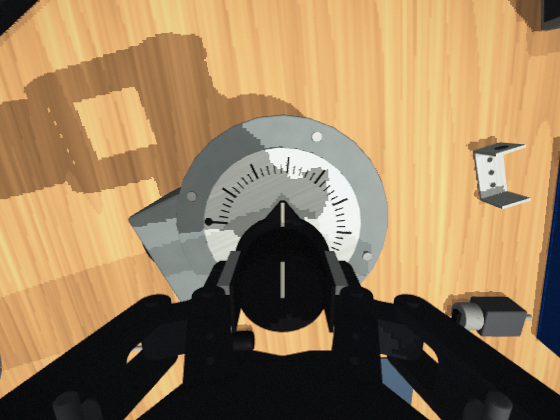

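Call:
{"name": "servo_tool", "arguments": {"increments": "0 0 0.02 0 0;0 0 0.045 0 0;0 0 0.07 0 0;0 0 0.09 0 0;0 0 0.11 0 0;0 0 0.125 0 0;0 0 0.14 0 0;0 0 0.15 0 0"}}

```text
time_s: 7.7
tool_pos: [0.531, 0.1706, 0.1519]
orientation: [-0.0, 0.743, 0.669, -0.0]
ft_force: [-0.8, 0.1, -1.6]
width: 0.457
```

```bash
python3 plan.py did 0 0 .15 0; python3 - <<'E'
from h import *
for i in range(3):
  c=snap('wrist','w6');s=read_state();print(s['tool_pos'],s['ft_force'],s['moment'])
E
```

```text
[ 0.531   0.1707  0.152  84.01  ]
[0.53078472 0.17055159 0.15159218] [-0.4504997   0.39905527 -1.05918067] [-0.08207514  0.01799981 -0.00723495]
[0.53083276 0.1705886  0.15188615] [ 0.3575226  -0.1607623  -1.89534342] [-0.07025061  0.02482416  0.01638633]
[0.53100721 0.17057294 0.15221798] [ 0.11926048  0.17989238 -1.0538548 ] [0.06511616 0.00230249 0.00827356]
```

Call:
{"name": "servo_tool", "arguments": {"increments": "0 0 0.004 0 0;0 0 0.008 0 0;0 0 0.012 0 0;0 0 0.015 0 0;0 0 0.018 0 0;0 0 0.02 0 0;0 0 0.02 0 0;0 0 0.02 0 0"}}

```text
time_s: 8.65
tool_pos: [0.5314, 0.1706, 0.1487]
orientation: [0.0, 0.743, 0.669, 0.0]
ft_force: [-4.0, -1.8, 6.5]
width: 0.456
```

Call:
{"name": "servo_tool", "arguments": {"increments": "0 0 0 -0.008 0;0 0 0 -0.016 0;0 0 0 -0.024 0;0 0 0 -0.032 0;0 0 0 -0.04 0;0 0 0 -0.048 0;0 0 0 -0.056 0;0 0 0 -0.064 0"}}

```text
time_s: 9.45
tool_pos: [0.5318, 0.1706, 0.1484]
orientation: [0.001, 0.672, 0.741, 0.001]
ft_force: [-0.7, -1.2, 3.7]
width: 0.453
```

```bash
python3 plan.py did 0 0 .02 0;python3 plan.py did 0 0 0 -.064; python3 - <<'E'
from h import *
for i in range(3):
  c=snap('wrist','w7');s=read_state();print(s['tool_pos'],s['ft_force'],s['moment'],s['q'][5])
E
```

```text
[ 0.531   0.1707  0.147  84.01  ]
[ 0.531   0.1707  0.147  95.53  ]
[0.53179699 0.17063031 0.14825639] [-1.10808131 -0.63647156  5.01570178] [-0.07957859  0.03982339  0.00051978] 0.07870515474185093
[0.53139533 0.17064937 0.14767101] [-0.17127541  0.04120547 -0.30290309] [-0.02234154  0.03025776  0.0139708 ] 0.08041208484501869
[0.53109149 0.17064533 0.14697514] [ 1.58096544 -0.31999477  0.27587978] [ 0.03393064 -0.28071093  0.01679865] 0.08093931365985976
```

View pics/w7.png

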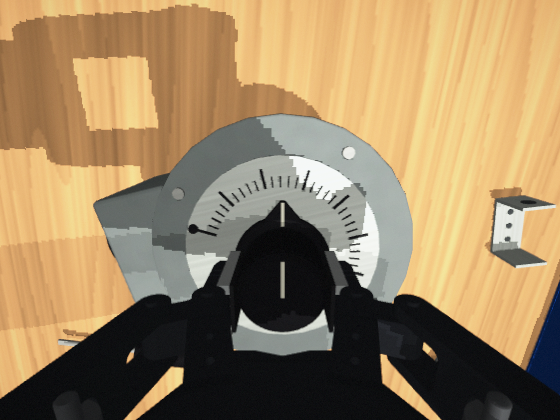

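Call:
{"name": "servo_tool", "arguments": {"increments": "0 0 0.004 -0.006 0;0 0 0.008 -0.01 0;0 0 0.012 -0.01 0;0 0 0.016 -0.01 0;0 0 0.02 -0.01 0;0 0 0.024 -0.01 0;0 0 0.027 -0.01 0;0 0 0.03 -0.01 0"}}

```text
time_s: 10.4
tool_pos: [0.5311, 0.1707, 0.1412]
orientation: [-0.0, 0.66, 0.751, -0.0]
ft_force: [-3.0, -0.8, 9.3]
width: 0.454
```

```bash
python3 plan.py did 0 0 .03 -.01;python3 - <<'E'
from h import *
for i in range(3):
  c=snap('wrist','w8');s=read_state();print(s['tool_pos'],s['ft_force'],s['moment'],s['q'][5])
E
```

```text
[ 0.531   0.1707  0.1395 97.33  ]
[0.53110769 0.17067212 0.1412147 ] [-2.75913722  0.25098289  5.81994879] [-0.04400673  0.37507413 -0.01797115] 0.04954109669441713
[0.53111284 0.17065444 0.1412169 ] [-1.6495572  -0.43705426  6.63634539] [-0.02344534  0.34444778  0.07172247] 0.04950168062504486
[0.53109853 0.17067851 0.14118446] [-2.5180834  -0.42100079  5.47117618] [-0.03385541  0.30749525 -0.07101252] 0.04955864898433453
```

Call:
{"name": "servo_tool", "arguments": {"increments": "0 0 0.002 -0.004 0;0 0 0.003 -0.008 0;0 0 0.003 -0.008 0;0 0 0.003 -0.004 0;0 0 0.003 0 0;0 0 0.003 0.004 0;0 0 0.003 0.004 0;0 0 0.003 0 0"}}

```text
time_s: 11.35
tool_pos: [0.5315, 0.1707, 0.1412]
orientation: [0.0, 0.66, 0.751, 0.0]
ft_force: [-2.7, 0.5, 8.8]
width: 0.456
```

```bash
python3 plan.py did 0 0 .003 0;python3 - <<'E'
from h import *
c=snap('wrist','w9');c=snap('scene','s9');s=read_state();print(s['tool_pos'],s['ft_force'],s['moment'],s['q'][5])
crop('w9',225,190,340,340,5,'ck9');crop('s9',285,180,385,255,8,'cs9')
E
```

```text
[ 0.531   0.1707  0.1388 97.33  ]
[0.53150312 0.17071629 0.1411772 ] [-3.08152208 -0.71941821  9.31932214] [-0.11974298  0.40045867  0.02349161] 0.049370854822413365
```

View pics/ck9.png

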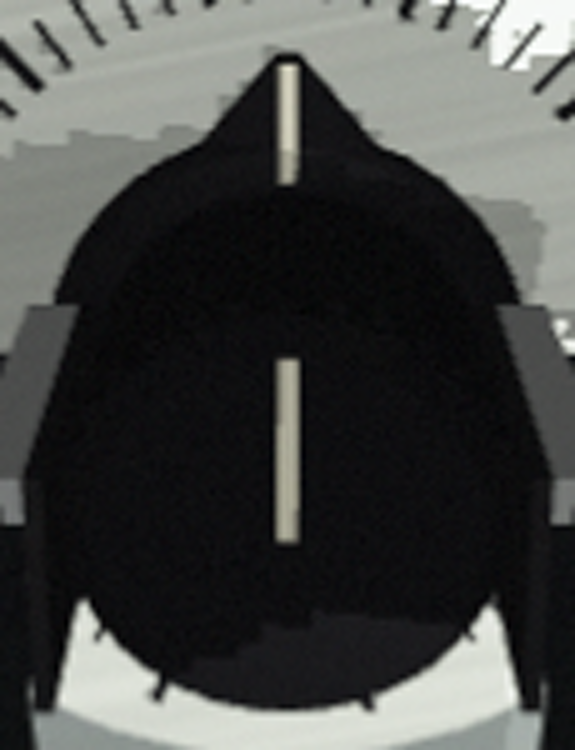

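View pics/cs9.png

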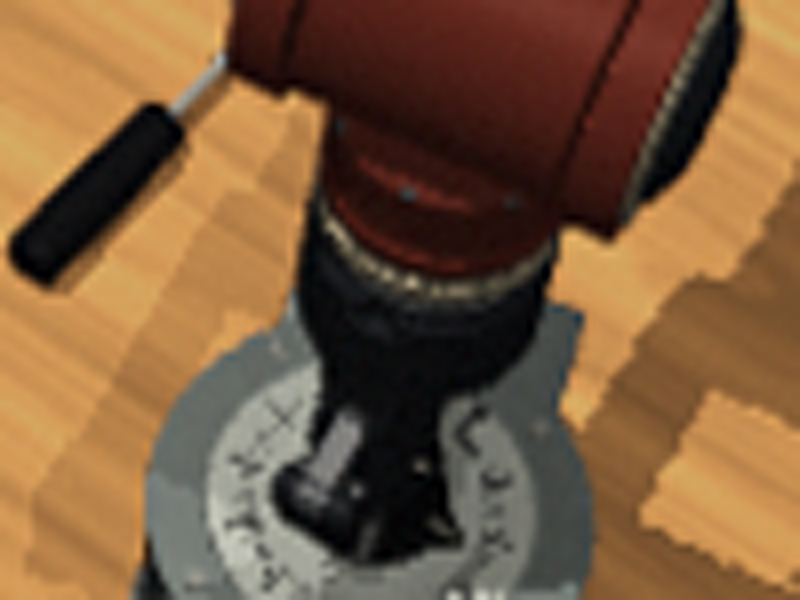

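Call:
{"name": "servo_tool", "arguments": {"increments": "0 0 -0.004 0 0;0 0 -0.009 0 0;0 0 -0.009 -0.015 0;0 0 -0.009 -0.03 0;0 0 -0.009 -0.045 0;0 0 -0.009 -0.06 0;0 0 -0.009 -0.075 0;0 0 -0.009 -0.09 0"}}

```text
time_s: 12.25
tool_pos: [0.5316, 0.1706, 0.1413]
orientation: [0.0, 0.548, 0.837, 0.001]
ft_force: [3.1, 1.0, 1.2]
width: 0.455
```

```bash
python3 plan.py did 0 0 -.009 -.09;cat > st.py <<'E'
from h import *
s=read_state();o=s['orientation'];print(s['time_s'],s['tool_pos'].round(4),s['ft_force'].round(1),s['moment'].round(3),'yaw',np.degrees(2*np.arctan2(o[2],o[1])).round(2),s['tau'][5].round(3))
E
python3 st.py
```

```text
[  0.531    0.1707   0.141  113.53  ]
12.25 [0.5316 0.1706 0.1413] [3.1 1.  1.2] [ 0.127 -0.47  -0.12 ] yaw 113.61 0.267
```

Call:
{"name": "servo_tool", "arguments": {"increments": "0 0 0 -0.02 0;0 0 0 -0.04 0;0 0 0 -0.06 0;0 0 0 -0.08 0;0 0 0 -0.1 0;0 0 0 -0.12 0;0 0 0 -0.14 0;0 0 0 -0.16 0"}}

```text
time_s: 13.05
tool_pos: [0.5316, 0.1709, 0.1413]
orientation: [0.001, 0.322, 0.947, 0.001]
ft_force: [2.6, 1.6, 0.4]
width: 0.453
```

```bash
python3 plan.py did 0 0 0 -.16;python3 st.py
```

```text
[5.3100e-01 1.7070e-01 1.4100e-01 1.4233e+02]
13.05 [0.5316 0.1709 0.1413] [2.6 1.6 0.4] [ 0.195 -0.584 -0.13 ] yaw 142.45 0.393
```

Call:
{"name": "servo_tool", "arguments": {"increments": "0 0 0 -0.014 0;0 0 0 -0.028 0;0 0 0 -0.042 0;0 0 0 -0.056 0;0 0 0 -0.07 0;0 0 0 -0.084 0;0 0 0 -0.097 0;0 0 0 -0.11 0"}}

```text
time_s: 13.85
tool_pos: [0.5316, 0.171, 0.1413]
orientation: [0.001, 0.155, 0.988, 0.001]
ft_force: [3.6, 1.7, 0.4]
width: 0.456
```

```bash
python3 plan.py did 0 0 0 -.11;python3 st.py;python3 -c "
from h import *
snap('wrist','w10')"; python3 st.py
```

```text
[5.3100e-01 1.7070e-01 1.4100e-01 1.6213e+02]
13.85 [0.5316 0.171  0.1413] [3.6 1.7 0.4] [ 0.283 -0.501 -0.123] yaw 162.19 0.215
13.9 [0.5316 0.171  0.1413] [ 3.2  2.5 -0.2] [ 0.361 -0.449 -0.048] yaw 162.26 -0.202
```

View pics/w10.png

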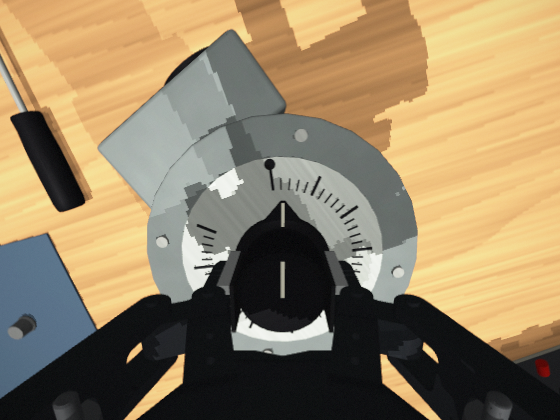

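Call:
{"name": "servo_tool", "arguments": {"increments": "0 0 0 -0.003 0;0 0 0 -0.006 0;0 0 0 -0.009 0;0 0 0 -0.012 0;0 0 0 -0.015 0;0 0 0 -0.018 0;0 0 0 -0.021 0;0 0 0 -0.024 0"}}

```text
time_s: 14.7
tool_pos: [0.5313, 0.171, 0.1414]
orientation: [0.0, 0.118, 0.993, 0.001]
ft_force: [4.5, 3.8, -0.7]
width: 0.458
```

```bash
python3 plan.py did 0 0 0 -.024;python3 st.py
```

```text
[5.3100e-01 1.7070e-01 1.4100e-01 1.6645e+02]
14.7 [0.5313 0.171  0.1414] [ 4.5  3.8 -0.7] [ 0.587 -0.644 -0.081] yaw 166.46 -0.035
```

Call:
{"name": "servo_tool", "arguments": {"increments": "0 0 0 -0.001 0;0 0 0 -0.002 0;0 0 0 -0.003 0;0 0 0 -0.004 0;0 0 0 -0.005 0;0 0 0 -0.006 0;0 0 0 -0.007 0;0 0 0 -0.008 0"}}

```text
time_s: 15.5
tool_pos: [0.5313, 0.171, 0.1414]
orientation: [0.0, 0.106, 0.994, 0.001]
ft_force: [3.9, 3.2, 0.2]
width: 0.457
```

```bash
python3 plan.py did 0 0 0 -.008;python3 st.py
```

```text
[5.3100e-01 1.7070e-01 1.4100e-01 1.6789e+02]
15.5 [0.5313 0.171  0.1414] [3.9 3.2 0.2] [ 0.619 -0.601 -0.132] yaw 167.88 -0.085
```

Call:
{"name": "servo_tool", "arguments": {"increments": "0 0 0 -0.001 0;0 0 0 -0.001 0;0 0 0 -0.002 0;0 0 0 -0.002 0;0 0 0 -0.003 0;0 0 0 -0.004 0;0 0 0 -0.004 0;0 0 0 -0.004 0"}}

```text
time_s: 16.3
tool_pos: [0.5313, 0.171, 0.1414]
orientation: [0.0, 0.099, 0.995, 0.001]
ft_force: [3.1, 2.7, -0.2]
width: 0.453
```

```bash
python3 plan.py did 0 0 0 -.004;python3 st.py
```

```text
[5.3100e-01 1.7070e-01 1.4100e-01 1.6861e+02]
16.3 [0.5313 0.171  0.1414] [ 3.1  2.7 -0.2] [ 0.611 -0.641 -0.135] yaw 168.6 -0.109
```

Call:
{"name": "servo_tool", "arguments": {"increments": "0 0 0 -0.001 0;0 0 0 -0.001 0;0 0 0 -0.002 0;0 0 0 -0.002 0;0 0 0 -0.003 0;0 0 0 -0.004 0;0 0 0 -0.004 0;0 0 0 -0.004 0"}}

```text
time_s: 17.1
tool_pos: [0.5313, 0.171, 0.1414]
orientation: [0.0, 0.093, 0.996, 0.001]
ft_force: [3.7, 4.0, -0.1]
width: 0.45
```

```bash
python3 plan.py did 0 0 0 -.004;python3 st.py;python3 -c "
from h import *
snap('wrist','w11');crop('w11',225,150,340,310,5,'cw11')"; python3 st.py
```

```text
[5.3100e-01 1.7070e-01 1.4100e-01 1.6933e+02]
17.1 [0.5313 0.171  0.1414] [ 3.7  4.  -0.1] [ 0.592 -0.645 -0.089] yaw 169.32 -0.109
17.15 [0.5313 0.171  0.1414] [3.7 3.2 0.2] [ 0.531 -0.608 -0.155] yaw 169.32 -0.108
```

View pics/cw11.png

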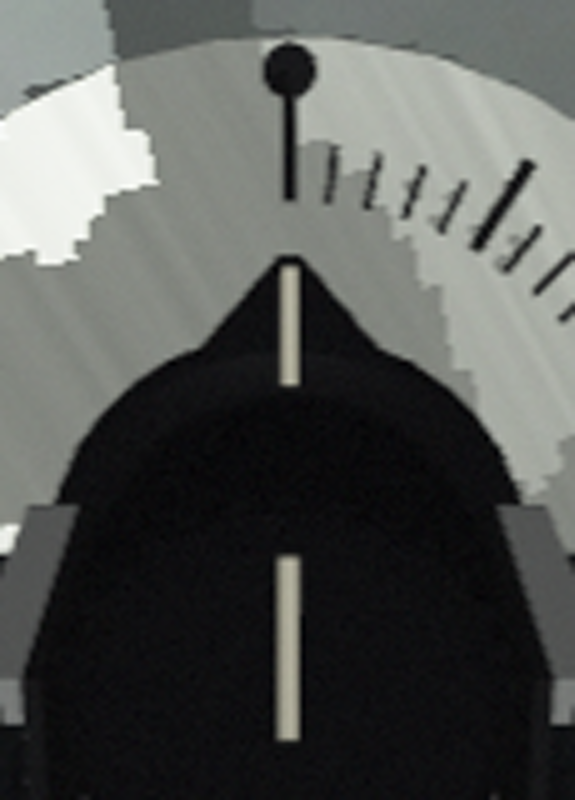

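Call:
{"name": "servo_tool", "arguments": {"increments": "0 0 0 -0.001 0;0 0 0 -0.001 0;0 0 0 -0.002 0;0 0 0 -0.002 0;0 0 0 -0.003 0;0 0 0 -0.004 0;0 0 0 -0.004 0;0 0 0 -0.004 0"}}

```text
time_s: 17.95
tool_pos: [0.5313, 0.171, 0.1413]
orientation: [0.0, 0.087, 0.996, 0.001]
ft_force: [3.0, 3.1, -0.1]
width: 0.455
```

```bash
python3 plan.py did 0 0 0 -.004;python3 st.py
```

```text
[5.3100e-01 1.7070e-01 1.4100e-01 1.7005e+02]
17.95 [0.5313 0.171  0.1413] [ 3.   3.1 -0.1] [ 0.598 -0.626 -0.092] yaw 170.04 -0.109
```

Call:
{"name": "servo_tool", "arguments": {"increments": "0 0 0 -0.001 0;0 0 0 -0.001 0;0 0 0 -0.002 0;0 0 0 -0.002 0;0 0 0 -0.003 0;0 0 0 -0.004 0;0 0 0 -0.004 0;0 0 0 -0.004 0"}}

```text
time_s: 18.75
tool_pos: [0.5313, 0.171, 0.1414]
orientation: [0.0, 0.081, 0.997, 0.001]
ft_force: [3.8, 3.6, 0.7]
width: 0.454
```

```bash
python3 plan.py did 0 0 0 -.004;python3 st.py
```

```text
[5.3100e-01 1.7070e-01 1.4100e-01 1.7077e+02]
18.75 [0.5313 0.171  0.1414] [3.8 3.6 0.7] [ 0.553 -0.566 -0.118] yaw 170.76 -0.109
```

Call:
{"name": "servo_tool", "arguments": {"increments": "0 0 0 -0.001 0;0 0 0 -0.001 0;0 0 0 -0.002 0;0 0 0 -0.002 0;0 0 0 -0.002 0;0 0 0 -0.003 0;0 0 0 -0.003 0;0 0 0 -0.003 0"}}

```text
time_s: 19.55
tool_pos: [0.5313, 0.171, 0.1414]
orientation: [0.0, 0.076, 0.997, 0.001]
ft_force: [4.0, 3.3, -0.3]
width: 0.46
```

```bash
python3 plan.py did 0 0 0 -.003;python3 st.py;python3 -c "
from h import *
snap('wrist','w12');crop('w12',225,150,340,310,5,'cw12')"; python3 st.py
```

```text
[5.3100e-01 1.7070e-01 1.4100e-01 1.7131e+02]
19.55 [0.5313 0.171  0.1414] [ 4.   3.3 -0.3] [ 0.626 -0.634 -0.137] yaw 171.3 -0.109
19.6 [0.5313 0.171  0.1414] [3.3 3.6 0.1] [ 0.579 -0.612 -0.076] yaw 171.3 -0.109
```

View pics/cw12.png

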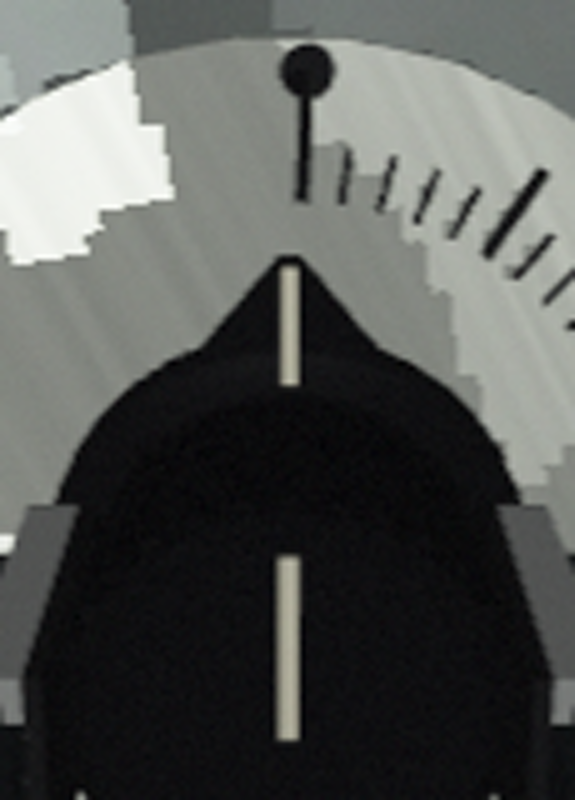

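Call:
{"name": "servo_tool", "arguments": {"increments": "0 0 0 -0.001 0;0 0 0 -0.001 0;0 0 0 -0.002 0;0 0 0 -0.002 0;0 0 0 -0.003 0;0 0 0 -0.004 0;0 0 0 -0.004 0;0 0 0 -0.004 0"}}

```text
time_s: 20.4
tool_pos: [0.5313, 0.171, 0.1414]
orientation: [0.0, 0.07, 0.998, 0.001]
ft_force: [4.5, 2.6, 0.8]
width: 0.452
```

```bash
python3 plan.py did 0 0 0 -.004;python3 st.py
```

```text
[5.3100e-01 1.7070e-01 1.4100e-01 1.7203e+02]
20.4 [0.5313 0.171  0.1414] [4.5 2.6 0.8] [ 0.571 -0.612 -0.094] yaw 172.02 -0.109
```

Call:
{"name": "servo_tool", "arguments": {"increments": "0 0 0 -0.001 0;0 0 0 -0.001 0;0 0 0 -0.002 0;0 0 0 -0.002 0;0 0 0 -0.003 0;0 0 0 -0.003 0;0 0 0 -0.003 0;0 0 0 -0.003 0"}}

```text
time_s: 21.2
tool_pos: [0.5313, 0.1711, 0.1414]
orientation: [0.0, 0.065, 0.998, 0.001]
ft_force: [3.5, 3.5, 1.1]
width: 0.453
```

```bash
python3 plan.py did 0 0 0 -.003;python3 st.py
```

```text
[5.3100e-01 1.7070e-01 1.4100e-01 1.7257e+02]
21.2 [0.5313 0.1711 0.1414] [3.5 3.5 1.1] [ 0.627 -0.634 -0.103] yaw 172.56 -0.109
```

Call:
{"name": "servo_tool", "arguments": {"increments": "0 0 0 -0.001 0;0 0 0 -0.001 0;0 0 0 -0.002 0;0 0 0 -0.002 0;0 0 0 -0.003 0;0 0 0 -0.003 0;0 0 0 -0.003 0;0 0 0 -0.003 0"}}

```text
time_s: 22.0
tool_pos: [0.5313, 0.171, 0.1414]
orientation: [0.0, 0.06, 0.998, 0.001]
ft_force: [3.2, 3.4, -0.1]
width: 0.452
```

```bash
python3 plan.py did 0 0 0 -.003;python3 st.py
```

```text
[5.3100e-01 1.7070e-01 1.4100e-01 1.7311e+02]
22.0 [0.5313 0.171  0.1414] [ 3.2  3.4 -0.1] [ 0.579 -0.686 -0.17 ] yaw 173.1 -0.109
```

Call:
{"name": "servo_tool", "arguments": {"increments": "0 0 0 -0.001 0;0 0 0 -0.001 0;0 0 0 -0.002 0;0 0 0 -0.002 0;0 0 0 -0.003 0;0 0 0 -0.003 0;0 0 0 -0.003 0;0 0 0 -0.003 0"}}

```text
time_s: 22.8
tool_pos: [0.5313, 0.1711, 0.1414]
orientation: [0.0, 0.055, 0.998, 0.001]
ft_force: [3.9, 3.3, -0.7]
width: 0.452
```

```bash
python3 plan.py did 0 0 0 -.003;python3 st.py;python3 -c "
from h import *
snap('wrist','w13');crop('w13',225,150,340,310,5,'cw13')"; python3 st.py
```

```text
[5.3100e-01 1.7070e-01 1.4100e-01 1.7365e+02]
22.8 [0.5313 0.1711 0.1414] [ 3.9  3.3 -0.7] [ 0.59  -0.58  -0.163] yaw 173.64 -0.107
22.85 [0.5313 0.171  0.1414] [ 3.3  3.3 -0.2] [ 0.583 -0.564 -0.051] yaw 173.64 -0.107
```

View pics/cw13.png

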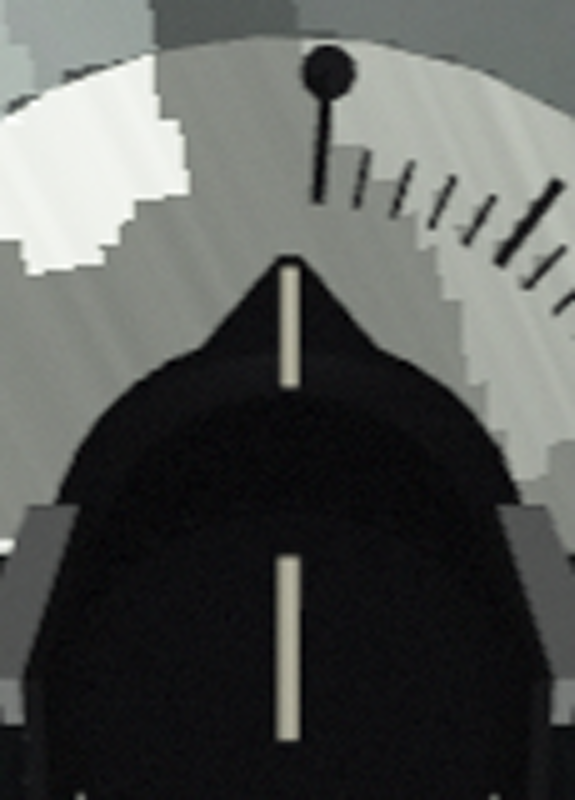

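```bash
cat > avg.py <<'E'
from h import *
M=[];F=[]
for i in range(4):
    camera('wrist');s=read_state();M.append(s['moment']);F.append(s['ft_force'])
o=s['orientation'];print(s['time_s'],s['tool_pos'].round(4),np.mean(F,0).round(2),np.mean(M,0).round(3),np.degrees(2*np.arctan2(o[2],o[1])).round(2),s['tau'][5].round(3))
E
python3 avg.py
```

```text
23.05 [0.5312 0.1711 0.1414] [ 3.76  3.31 -0.37] [ 0.626 -0.618 -0.095] 173.64 -0.107
```

Call:
{"name": "servo_tool", "arguments": {"increments": "0 0 0 -0.001 0;0 0 0 -0.001 0;0 0 0 -0.002 0;0 0 0 -0.002 0;0 0 0 -0.003 0;0 0 0 -0.003 0;0 0 0 -0.003 0;0 0 0 -0.003 0"}}

```text
time_s: 23.85
tool_pos: [0.5313, 0.1711, 0.1414]
orientation: [0.0, 0.051, 0.999, 0.001]
ft_force: [3.5, 4.0, -0.1]
width: 0.453
```

```bash
python3 plan.py did 0 0 0 -.003;python3 avg.py
```

```text
[5.3100e-01 1.7070e-01 1.4100e-01 1.7419e+02]
24.05 [0.5313 0.1711 0.1414] [3.72 3.45 0.28] [ 0.601 -0.638 -0.117] 174.18 -0.129
```

Call:
{"name": "servo_tool", "arguments": {"increments": "0 0 0 -0.001 0;0 0 0 -0.001 0;0 0 0 -0.001 0;0 0 0 -0.002 0;0 0 0 -0.002 0;0 0 0 -0.002 0;0 0 0 -0.002 0;0 0 0 -0.002 0"}}

```text
time_s: 24.85
tool_pos: [0.5313, 0.1711, 0.1414]
orientation: [0.0, 0.048, 0.999, 0.001]
ft_force: [3.6, 3.8, 0.5]
width: 0.454
```

```bash
python3 plan.py did 0 0 0 -.002;python3 avg.py
```

```text
[5.3100e-01 1.7070e-01 1.4100e-01 1.7455e+02]
25.05 [0.5313 0.1711 0.1414] [4.1  3.89 0.22] [ 0.626 -0.622 -0.153] 174.53 -0.152
```

Call:
{"name": "servo_tool", "arguments": {"increments": "0 0 0 -0.001 0;0 0 0 -0.001 0;0 0 0 -0.001 0;0 0 0 -0.002 0;0 0 0 -0.002 0;0 0 0 -0.002 0;0 0 0 -0.002 0;0 0 0 -0.002 0"}}

```text
time_s: 25.85
tool_pos: [0.5313, 0.1711, 0.1414]
orientation: [0.0, 0.045, 0.999, 0.001]
ft_force: [3.1, 3.4, -0.2]
width: 0.45
```

```bash
python3 plan.py did 0 0 0 -.002;python3 avg.py;python3 -c "
from h import *
snap('wrist','w14');crop('w14',225,150,340,310,5,'cw14')"
```

```text
[5.3100e-01 1.7070e-01 1.4100e-01 1.7491e+02]
26.05 [0.5313 0.1711 0.1414] [3.09 3.8  0.23] [ 0.624 -0.595 -0.169] 174.88 -0.176
```

View pics/cw14.png

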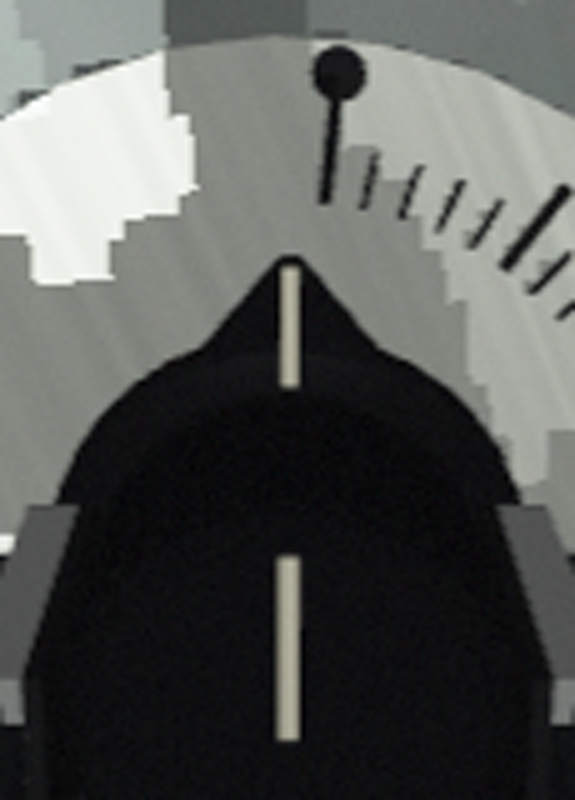

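Call:
{"name": "servo_tool", "arguments": {"increments": "0 0 0 0.002 0;0 0 0 0.004 0;0 0 0 0.006 0;0 0 0 0.008 0;0 0 0 0.01 0;0 0 0 0.012 0;0 0 0 0.013 0;0 0 0 0.013 0"}}

```text
time_s: 26.9
tool_pos: [0.5311, 0.1709, 0.1414]
orientation: [0.0, 0.065, 0.998, 0.0]
ft_force: [2.9, 3.5, 0.8]
width: 0.453
```

```bash
python3 plan.py did 0 0 0 .013;python3 avg.py
```

```text
[5.3100e-01 1.7070e-01 1.4100e-01 1.7257e+02]
27.1 [0.5311 0.1709 0.1414] [3.1  4.17 0.84] [ 0.664 -0.572 -0.064] 172.57 -0.049
```

Call:
{"name": "servo_tool", "arguments": {"increments": "0 0 0 0 0.5;0 0 0 0 0.6;0 0 0 0 0.8;0 0 0 0 1;0 0 0 0 1;0 0 0 0 1;0 0 0 0 1;0 0 0 0 1"}}

```text
time_s: 27.9
tool_pos: [0.531, 0.1706, 0.1413]
orientation: [-0.0, 0.065, 0.998, -0.0]
ft_force: [-0.1, 0.0, 0.8]
width: 0.998
```

```bash
python3 avg.py;python3 -c "
from h import *
snap('wrist','w15')"
```

```text
28.1 [0.531  0.1706 0.1413] [ 0.    0.03 -0.44] [ 0.002  0.001 -0.019] 172.57 -0.0
```

View pics/w15.png

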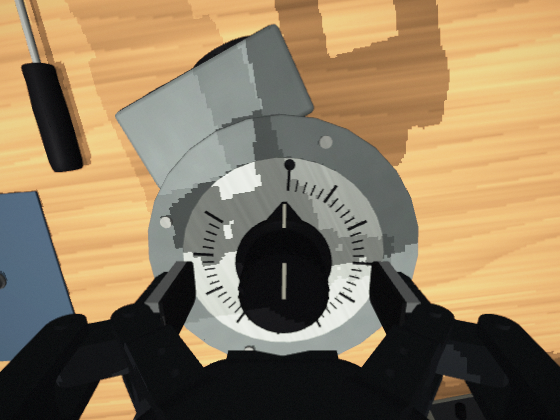

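Released cleanly: the pointer is at (284,203), almost on the zero tick at (289,185). I'll rise and check.

Call:
{"name": "servo_tool", "arguments": {"increments": "0 0 -0.03 0 1;0 0 -0.1 0 1;0 0 -0.2 0 1;0 0 -0.3 0 1;0 0 -0.4 0 1;0 0 -0.48 0 1;0 0 -0.5 0 1;0 0 -0.5 0 1"}}

```text
time_s: 28.95
tool_pos: [0.5315, 0.1707, 0.2676]
orientation: [0.001, 0.065, 0.998, 0.0]
ft_force: [0.8, 0.0, -1.3]
width: 0.999
```

```bash
python3 plan.py did 0 0 -.5 0; python3 -c "
from h import *
snap('wrist','w16');crop('w16',220,150,350,300,5,'cw16');print(load('w16')['world_from_camera'])"
```

```text
[5.3100e-01 1.7070e-01 2.6600e-01 1.7257e+02]
[[ 1.29153924e-01  9.50748052e-01  2.81775452e-01  4.59540801e-01]
 [ 9.91624472e-01 -1.23948139e-01 -3.63010324e-02  1.79473928e-01]
 [ 4.12407049e-04  2.84103854e-01 -9.58793424e-01  4.10554036e-01]
 [ 0.00000000e+00  0.00000000e+00  0.00000000e+00  1.00000000e+00]]
```

View pics/cw16.png

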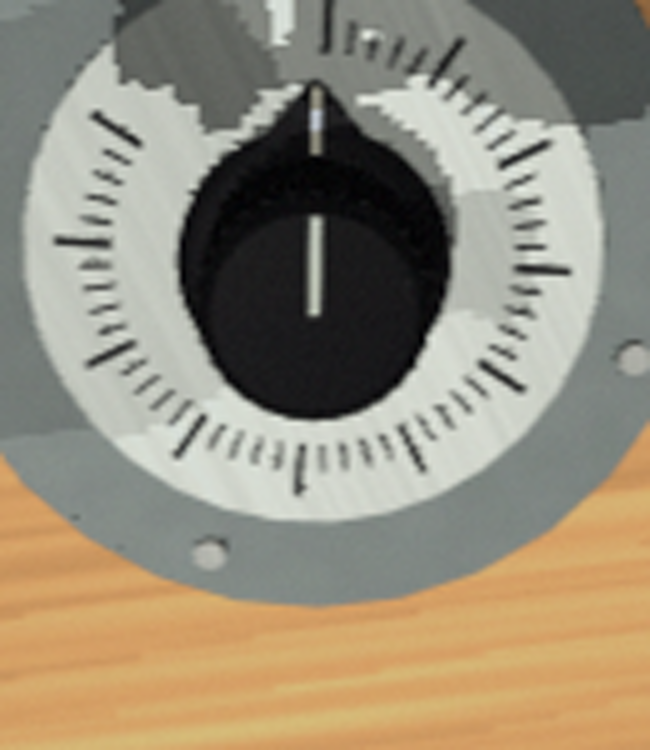

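```bash
python3 - <<'E'
from h import *
c=load('w16');A=lambda d:np.degrees(np.arctan2(d[1],d[0]))
for h in (.136,.144):
  k=cp(c,220,150,5,315,315,h+.036);p=cp(c,220,150,5,317,82,h+.004);d=p-k;print(h,k,p,A(d),np.hypot(*d[:2]))
# disc width of top: compare
z=cp(c,220,150,5,327,50,.1305);print('zero inner',A(z-np.array([.531,.1708,0])))
E
```

```text
0.136 [0.53069559 0.17079071 0.172     ] [0.49647177 0.17566865 0.14      ] 171.88823008668226 0.03456970244357895
0.144 [0.52830939 0.1710819  0.18      ] [0.49537976 0.17578117 0.148     ] 171.87836495380643 0.03326324684576061
zero inner 169.29810663310195
```

```bash
python3 - <<'E'
from h import *
snap('top','t17');close_job()
E
```

```text
the job is handed in; nothing more can be done
```

View pics/t17.png

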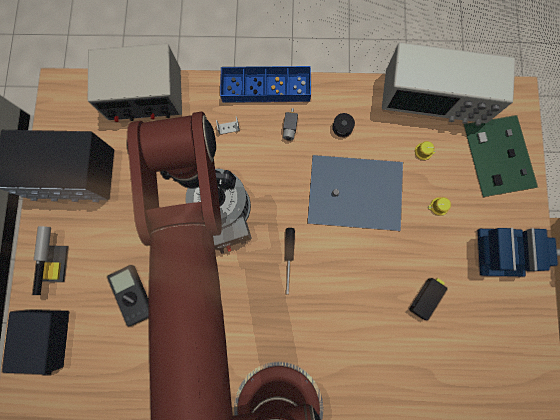

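The knob is back on the shaft and fully home, turned down to the zero stop and released. I handed the job in at about 29 s.

- **Fitting:** I pressed the knob onto the cross key with about 6 N. I then turned it anticlockwise from 84° to 95.5°, where the slot found the key. It dropped about 7.5 mm and stayed put under 9 N. The expected drop is 8 mm; the 0.5 mm shortfall is probably small slip in the grip, because the final view puts the knob's axis on the shaft at home height.
- **Zero stop:** I turned it down until the wrist torque rose from about 0.11 N m (friction) to 0.17–0.18 N m, then eased back about 2° and opened the gripper.
- **Pointer:** The torque only rose once the pointer was about 5° past the zero tick, which I put down to the key's play. The released pointer reads about 2.7° past zero, within the stated 5°. The shaft's own angle can't be seen with the knob on, so the stop rests on the torque reading.
- **Surroundings:** After release the force on the tool was about zero. The last top view shows the other things where they were.

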